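Dial bank 5 on the selector drum and lock it

TASK

On the selector unit, turn the white knob until the number 5 stands in the small window, then push the black lock key down until it is fully home, and let go. The numbers are printed slightly off the drum's notches, so if the key stops hard near the top do not force it: work the knob a little to either side of where it is, with 5 still in the window, and try again. Leave the things lying around the unit alone.

Things in the scene. Friction and masses are not known exactly. Their poses are not given: they have to be found in the camera images.
- unit: the selector unit, fixed to the desk: a dark wooden case 184 (x) by 194 (y) mm with a flat pink panel whose upper side is 52 mm above its underside. Origin at the centre of its underside; x points from the knob to the window, z up.
- window (a point): centre of the small window in the panel (20 mm along the unit's x, 22 mm along y), at the height of the panel's upper side; its axes are those of the unit. It lies 46 mm from the knob's axis, in the unit's +x direction.
- knob (a point): on the vertical axis of drum and knob, at the height to grip (22 mm above the panel, 14 mm below the knob's top). The knob is a ribbed white cylinder 36 mm across, from 2 to 36 mm above the panel, to be gripped from above at any yaw. The drum hidden under the panel turns with it, endlessly both ways, against a steady friction of about 0.08 N m, and stays where it is left.
- five (a point): centre of the digit 5 on the drum's pale number ring, 5 mm below the panel's upper side and 46 mm from the knob's axis; it turns with the knob. Digits 1 to 8, 15 mm high, tops outward, 45 degrees apart, rise counter-clockwise from above: turning the knob clockwise brings the next higher one. At the start 5 is 39 to 140 degrees from the window, on its +y side (turn clockwise).
- lock_key: black lock key; origin at the centre of its top. A round cap 20 mm across, 8 mm high, on a vertical pin, 70 mm from the knob's axis in the unit's +y direction. Its top starts 18 mm above the panel; it slides down 10 mm against about 3 N of friction and stays where it is left. Home: top 8 mm above the panel. The cap sits on rubber that gives 1 mm per 8 N. Over 25 N damages it.
- notch (a point): where the key's pin, 7 mm thick with a round nose, meets the drum's rim under the panel: 12 mm below the panel's upper side, 70 mm from the knob's axis. The rim has eight notches 9 mm wide, one per number. Within about 3.5 mm of a notch's middle the nose wedges the drum round and goes in at 3 to 15 N; further off the key stops hard 1 to 2 mm down.
- number_ring: the number ring; origin on the knob's axis, at the level of the unit's underside; its x axis points to the digit 5. The ring is fixed to the drum, but its numbers are off the notches by an unknown angle of up to 0.11 rad (6 degrees) either way, the same for all: the key may go in only with 5 up to 5 mm to one side of the window's middle.
- spare_knob: loose white knob, 34 mm across, 22 mm high, on the desk near the unit; leave alone
- screwdriver: loose screwdriver 150 mm long lying on the desk near the unit; leave alone
- screw_jar: small closed jar, 44 mm across, 55 mm high, on the desk near the unit; leave alone

How it is judged:
By the outcome, as a careful person would: the job done as asked, in the order asked, and still so for the second after the job is handed in, with the robot touching nothing.
It also fails if it takes over 72 s, if anything falls off the work surface, if the arm or the gripper's body presses on something with over 40 N, if the wrist force passes 120 N, or if a joint passes its speed limit or range.

ROBOT

A 6-joint arm with a two-finger parallel gripper is mounted at the origin on the work surface. World frame = base frame: x ahead of the robot, y to its left, z up, the work surface at z = 0. Lengths are in m, angles in degrees, forces in N, time in s.
With the tool pointing down it reaches from about 0.35 to 0.975 m from the base axis. Payload 17.4 kg.
Tool frame: the origin (TCP) lies midway between the tips of the shut fingers; the grasp point (between the pads) lies 19 mm behind it (bot.grip_depth is the distance from the TCP to the grasp point, in m); z points along the fingers, y is the direction in which the jaws open and shut (so a half turn about z gives the same grasp; the last joint's range is limited). The gripper opens to 85 mm and grips with 20 to 120 N. Pads are 22 mm wide; open, the fingers measure 114 mm over their backs; the gripper's body (76 mm by 85 mm) begins 54 mm behind the grasp point. The pads swing forward as they close: fully open they stand 13 mm farther back than shut.
Start: joints at [-68.171, 6.646, 82.598, -0, 90.757, -2.166], TCP at [0.274, -0.617, 0.231] pointing down, gripper open.
Joint ranges: [-162.19, 162.19], [-47.58, 125.68], [4.15, 143.07], [-65.23, 245.23], [0.69, 171.88], [-170.13, 170.13]. Speed limits (degrees/s): [108.29, 108.29, 127.2, 180, 180, 180].

INTERFACE

Orientations are given as a 3x3 rotation matrix whose columns are the frame's x, y, z axes.
In Python, from rig import sensors, grab_frame, camera_params, ticket, bot gives the robot as it stands. The module is installed in compiled form; this text tells all that it offers.
- The arm moves only by the shell command python3 -m jog 'ROWS' [FORCE]. ROWS is JSON, a list of rows, each an object of numbers: "dx", "dy", "dz": the shift along the tool's x, y, z in m; "turn": the turn about the tool's z in rad; "fingers": the gripper command: -1 is shut, 1 is fully open, values between are in proportion. A call has 1 to 12 rows; each row shifts and turns the commanded pose from where the row before left it, along the tool's axes as they then stand; what a row does not reach is not made up. A row lasts 1/12 s, in which the tool goes at most 41.7 mm and 7.16 degrees, less where a joint would pass 70% of its speed; a pose out of reach is approached as far as the arm can. A call with a gripper value outside its range is refused whole. The fingers move at their own pace and stop on an object; FORCE is the grip in N (left out, the last holds). Time passes only in rows, so rows that do not move let the fingers close. It gives the time, the measured TCP pose, the force and the opening at its end, in the units of the state.
- sensors.sense(): the state, without advancing time (a new reading comes with each control period).
- grab_frame(name): name is "scene" or "side" or "wrist"; returns the picture (384x512x3 uint8, blue, green, red); there is no depth.
- camera_params(name): a dict with "fx", "fy", "cx", "cy" (pixels), "k1" (the pictures are not rectified: a ray, as slopes to the right and down, at radius r is drawn at 1 + k1 r^2 times it, then the intrinsics apply), "rvec" (rotation vector, rad) and "tvec" (3), from world to camera coordinates, as OpenCV has them. Camera axes: x right, y down, z forward; pixel columns grow to the right and rows downward; lengths in m; the calibration is good to about 2 mm. A picture is of the moment at which its call begins: read the wrist's pose just before it. camera_params takes no time and is no camera call; for the wrist camera it gives the pose at the moment of the call.
- ticket.finish_job(): hands the job in, once; it reports no verdict.
The state is a dict: "time": time; "joints": joint angles; "dq": joint speeds; "joint_efforts": joint torques, N m; "position": TCP position; "ee_rot": TCP orientation; "contact_force": force on the tool from outside, world axes, zero at the start; "moment": the same for the moment, N m; "gripper_width": finger opening in m.
Only numpy, scipy, OpenCV 4.12 (cv2) and the standard library are available. Lean on these libraries where they do the work, as an engineer would, in place of code of your own. Each camera call takes 0.05 s, during which the arm holds its last target.

## Working session

There is one attempt and no reset: what is moved stays moved. The work goes in short steps, Python scripts to look and compute and a shell command to move; the robot and the scene stay as the last step left them, time stands still between calls to the robot, and variables do not carry over. Pictures are saved under pics/ and viewed, and the job is handed in when it is done.

```bash
mkdir -p pics; ls; cat > h.py <<'E'
import numpy as np, cv2
from rig import sensors, grab_frame, camera_params, ticket, bot
def save(n,im): cv2.imwrite('pics/%s.png'%n, im)
def ray(p,uv):
    x=(uv[0]-p['cx'])/p['fx']; y=(uv[1]-p['cy'])/p['fy']
    rd=np.hypot(x,y); r=rd
    for _ in range(20): r=rd/(1+p['k1']*r*r)
    s=r/rd if rd>0 else 1
    R=cv2.Rodrigues(np.array(p['rvec'],float))[0]; t=np.array(p['tvec'],float)
    d=R.T@np.array([x*s,y*s,1]); o=-R.T@t
    return o,d/np.linalg.norm(d)
def onz(p,uv,z):
    o,d=ray(p,uv); return o+d*(z-o[2])/d[2]
def tri(rs):
    A=np.zeros((3,3));b=np.zeros(3)
    for o,d in rs:
        M=np.eye(3)-np.outer(d,d);A+=M;b+=M@o
    x=np.linalg.solve(A,b); return x,[np.linalg.norm((np.eye(3)-np.outer(d,d))@(x-o)) for o,d in rs]
def proj(p,X):
    R=cv2.Rodrigues(np.array(p['rvec'],float))[0]; c=R@np.array(X)+np.array(p['tvec'],float)
    x,y=c[0]/c[2],c[1]/c[2]; s=1+p['k1']*(x*x+y*y)
    return np.array([p['fx']*x*s+p['cx'],p['fy']*y*s+p['cy']])
E
python3 - <<'E'
from h import *
s=sensors.sense();print(s)
for n in ['scene','side','wrist']:
    im=grab_frame(n); save(n+'0',im); p=camera_params(n); print(n,p)
E
```

```text
pics
{'time': 0.0, 'joints': array([-6.81702414e+01,  6.67623523e+00,  8.26347362e+01, -3.19868994e-03,
        9.07551320e+01, -2.16615618e+00]), 'dq': array([-0.00897804, -0.01508278,  0.00471655,  0.0203566 , -0.03997538,
        0.13294387]), 'joint_efforts': array([-1.13861846e-03, -7.31994224e+01, -6.32494926e+01, -1.05164427e-04,
        6.42365092e-03, -4.56455336e-05]), 'position': array([ 0.27441127, -0.61651249,  0.23054827]), 'ee_rot': array([[ 9.13574739e-01,  4.06670586e-01, -4.80831748e-04],
       [ 4.06670870e-01, -9.13574135e-01,  1.05023479e-03],
       [-1.21758514e-05, -1.15500824e-03, -9.99999333e-01]]), 'contact_force': array([ 0.02740925, -0.30649123, -0.72408376]), 'moment': array([ 0.03490737, -0.01141887,  0.04035787]), 'gripper_width': 0.08562874322385654}
scene {'fx': 379.37551737388947, 'fy': 379.37551737388947, 'cx': 251.10587300885376, 'cy': 192.78053139538858, 'k1': -0.02539771468351852, 'rvec': array([ 2.12308288,  0.87800656, -0.42956139]), 'tvec': array([-0.44216793, -0.15038672,  1.14008726])}
side {'fx': 421.70558769338345, 'fy': 421.70558769338345, 'cx': 250.7837777838988, 'cy': 194.286711487172, 'k1': -0.06030196489814694, 'rvec': array([ 0.30869434, -2.60126522,  1.54588018]), 'tvec': array([0.55973254, 0.11902753, 1.00430612])}
wrist {'fx': 284.86171637999183, 'fy': 284.86171637999183, 'cx': 257.93611376069134, 'cy': 190.77699332664275, 'k1': -0.05249963919113872, 'rvec': array([-2.41382978,  1.56609071,  0.2415967 ]), 'tvec': array([-0.6747156 , -0.03855734,  0.37942883])}
```

View pics/scene0.png

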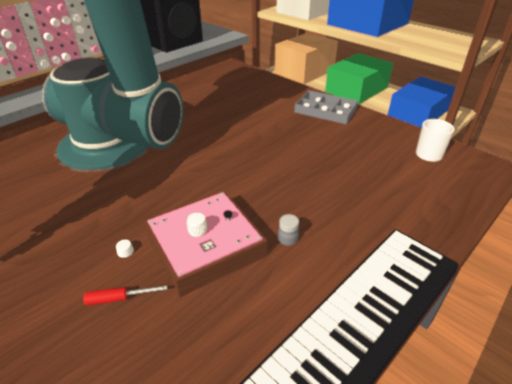

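View pics/side0.png

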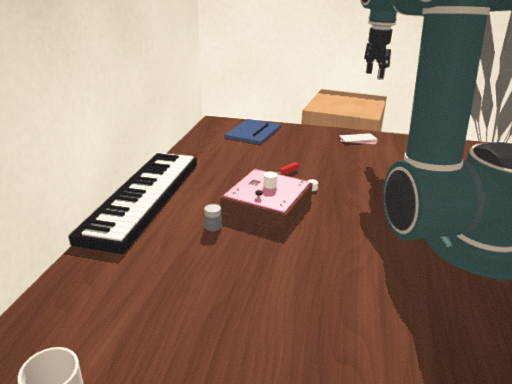

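View pics/wrist0.png

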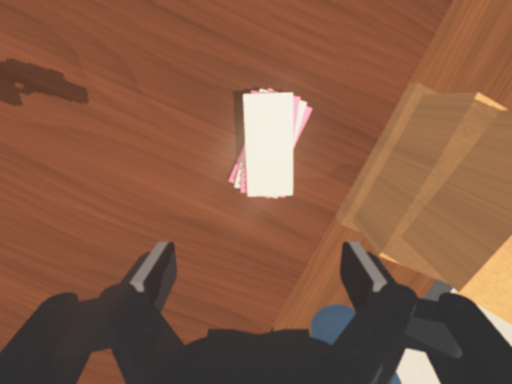

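The scene view shows the panel (corners about 149,220 / 223,195 / 262,236 / 180,272), with the knob at (196,222), the window at (208,245) and the key at (228,214). The side view shows the knob at (270,181), the window at (254,182) and the key at (259,193). Next I'll measure them.

```bash
cat > m0.py <<'E'
from h import *
P={}
pts={}
for n,box in [('scene',(130,180,280,300)),('side',(210,160,325,235))]:
    im=cv2.imread('pics/%s0.png'%n); P[n]=camera_params(n)
    x0,y0,x1,y1=box; sub=im[y0:y1,x0:x1]
    hsv=cv2.cvtColor(sub,cv2.COLOR_BGR2HSV)
    m=((hsv[...,0]>150)&(hsv[...,1]>50)&(hsv[...,1]<170)&(hsv[...,2]>150)).astype(np.uint8)*255
    cs,_=cv2.findContours(m,cv2.RETR_EXTERNAL,cv2.CHAIN_APPROX_NONE); c=max(cs,key=cv2.contourArea)
    hull=cv2.convexHull(c)
    for e in np.arange(2,12,0.5):
        q=cv2.approxPolyDP(hull,e,True)
        if len(q)==4: break
    q=q[:,0]+[x0,y0]; pts[n]=q.astype(float)
    big=cv2.resize(im[y0:y1,x0:x1],None,fx=4 if n=='scene' else 6,fy=4 if n=='scene' else 6,interpolation=cv2.INTER_CUBIC)
    print(n,q.tolist(),big.shape); save(n+'0big',big)
# match corners by world xy on z=.052
S=[onz(P['scene'],u,.052) for u in pts['scene']];D=[onz(P['side'],u,.052) for u in pts['side']]
for u,s in zip(pts['scene'],S):
    j=int(np.argmin([np.linalg.norm(s-d) for d in D]))
    X,r=tri([ray(P['scene'],u),ray(P['side'],pts['side'][j])]); print(u,pts['side'][j],X.round(4),np.round(r,4),s.round(4),D[j].round(4))
E
python3 m0.py
```

```text
scene [[224, 194], [261, 239], [179, 276], [148, 221]] (480, 600, 3)
side [[308, 183], [284, 212], [224, 196], [263, 186]] (450, 690, 3)
[224. 194.] [284. 212.] [0.4814 0.056  0.0479] [0.0021 0.0021] [0.4878 0.0529 0.052 ] [0.4792 0.0604 0.052 ]
[261. 239.] [224. 196.] [0.6432 0.0139 0.0482] [0.0001 0.0001] [0.6458 0.0113 0.052 ] [0.6412 0.0205 0.052 ]
[179. 276.] [263. 186.] [ 0.5711 -0.1428  0.0078] [0.0004 0.0004] [ 0.604  -0.1594  0.052 ] [ 0.5553 -0.0597  0.052 ]
[148. 221.] [308. 183.] [ 0.4387 -0.1175  0.0489] [0.0015 0.0015] [ 0.4399 -0.119   0.052 ] [ 0.4393 -0.109   0.052 ]
```

```bash
python3 - <<'E'
from h import *
s=sensors.sense(); p=camera_params('wrist')
R=cv2.Rodrigues(p['rvec'])[0]; c=-R.T@p['tvec']; E=s['ee_rot']
print('cam in tool',E.T@(c-s['position']),'axes',(E.T@R.T).round(3))
P=camera_params('scene');Q=camera_params('side')
for nm,a,b in [('knobtop',(196,217),(271,176)),('win',(208,245.5),(254.5,182.5)),('key',(228,213.5),(259,192.5))]:
    print(nm,tri([ray(P,a),ray(Q,b)]))
E
```

```text
cam in tool [ 0.07734586  0.00015609 -0.14195451] axes [[ 0.001 -0.954 -0.299]
 [ 1.     0.001 -0.   ]
 [ 0.    -0.299  0.954]]
knobtop (array([ 0.5340733 , -0.05950417,  0.08522936]), [np.float64(0.0007618734275364983), np.float64(0.0007618734275363456)])
win (array([ 0.58265446, -0.07416542,  0.05144868]), [np.float64(0.0007780658849312256), np.float64(0.0007780658849313195)])
key (array([0.55378753, 0.00556367, 0.06599742]), [np.float64(0.0009924354616858001), np.float64(0.0009924354616858168)])
```

View pics/scene0big.png

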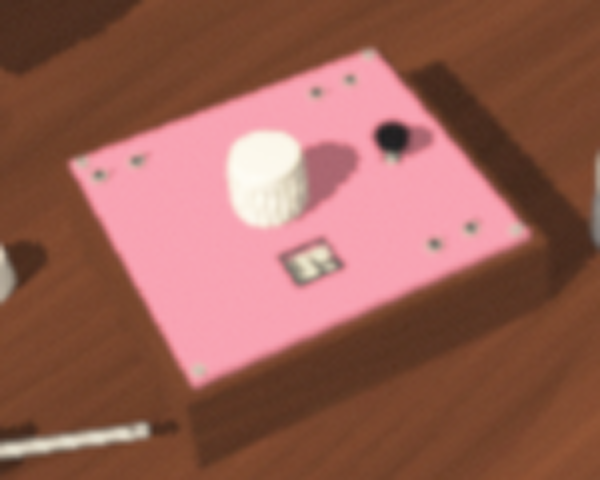

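Everything agrees with the given heights and distances: knob about (0.534,-0.060), key about (0.554,0.006), unit yaw about -17°. I'll bring the wrist camera over the unit.

```bash
python3 -m jog '[{"dx":0.025,"dy":-0.021},{"dx":0.025,"dy":-0.021},{"dx":0.025,"dy":-0.021},{"dx":0.025,"dy":-0.021},{"dx":0.025,"dy":-0.021},{"dx":0.025,"dy":-0.021},{"dx":0.025,"dy":-0.021},{"dx":0.025,"dy":-0.021},{"dx":0.025,"dy":-0.021},{"dx":0.025,"dy":-0.021},{"dx":0.025,"dy":-0.021},{"dx":0.025,"dy":-0.021}]'; python3 -m jog '[{"dx":0.025,"dy":-0.021},{"dx":0.025,"dy":-0.021},{"dx":0.025,"dy":-0.021},{"dx":0.025,"dy":-0.021},{"dx":0.025,"dy":-0.021},{"dx":0.025,"dy":-0.021},{"dx":0.020,"dy":-0.021},{"dx":0.01,"dy":-0.01},{},{}]'
cat > w.py <<'E'
import sys
from h import *
s=sensors.sense(); p=camera_params('wrist'); im=grab_frame('wrist'); n=sys.argv[1]
save(n,im); np.save('pics/'+n+'.npy',{'s':s,'p':p},allow_pickle=True)
print(s['time'],s['position'].round(4),s['contact_force'].round(1),s['gripper_width'].round(4),s['joints'].round(1), 'yaw',np.degrees(np.arctan2(s['ee_rot'][1,0],s['ee_rot'][0,0])).round(2))
E
python3 w.py w1
```

```text
$[0]: bad value
$[0]: bad value
Traceback (most recent call last):
  File "w.py", line 5, in <module>
    print(s['time'],s['position'].round(4),s['contact_force'].round(1),s['gripper_width'].round(4),s['joints'].round(1), 'yaw',np.degrees(np.arctan2(s['ee_rot'][1,0],s['ee_rot'][0,0])).round(2))
                                                                       ^^^^^^^^^^^^^^^^^^^^^^^^
AttributeError: 'float' object has no attribute 'round'
```

```bash
sed -i "s/s\['gripper_width'\].round(4)/round(s['gripper_width'],4)/" w.py
python3 -m jog '[{"dx":0.025,"dy":-0.021,"dz":0,"turn":0,"fingers":1},{"dx":0.025,"dy":-0.021,"dz":0,"turn":0,"fingers":1},{"dx":0.025,"dy":-0.021,"dz":0,"turn":0,"fingers":1},{"dx":0.025,"dy":-0.021,"dz":0,"turn":0,"fingers":1},{"dx":0.025,"dy":-0.021,"dz":0,"turn":0,"fingers":1},{"dx":0.025,"dy":-0.021,"dz":0,"turn":0,"fingers":1},{"dx":0.025,"dy":-0.021,"dz":0,"turn":0,"fingers":1},{"dx":0.025,"dy":-0.021,"dz":0,"turn":0,"fingers":1},{"dx":0.025,"dy":-0.021,"dz":0,"turn":0,"fingers":1},{"dx":0.025,"dy":-0.021,"dz":0,"turn":0,"fingers":1},{"dx":0.025,"dy":-0.021,"dz":0,"turn":0,"fingers":1},{"dx":0.025,"dy":-0.021,"dz":0,"turn":0,"fingers":1}]'
```

```text
time: 1.2
position: [0.4464, -0.2629, 0.2314]
ee_rot: [[0.914, 0.406, 0.0], [0.406, -0.914, -0.0], [0.0, 0.0, -1.0]]
contact_force: [0.1, -0.1, -0.3]
gripper_width: 0.0853
```

```bash

python3 -m jog '[{"dx":0.025,"dy":-0.023,"dz":0,"turn":0,"fingers":1},{"dx":0.025,"dy":-0.023,"dz":0,"turn":0,"fingers":1},{"dx":0.025,"dy":-0.023,"dz":0,"turn":0,"fingers":1},{"dx":0.025,"dy":-0.023,"dz":0,"turn":0,"fingers":1},{"dx":0.025,"dy":-0.023,"dz":0,"turn":0,"fingers":1},{"dx":0.02,"dy":-0.018,"dz":0,"turn":0,"fingers":1},{"dx":0.01,"dy":-0.009,"dz":0,"turn":0,"fingers":1},{"dx":0,"dy":0,"dz":0,"turn":0,"fingers":1},{"dx":0,"dy":0,"dz":0,"turn":0,"fingers":1}]'; python3 w.py w1
```

```text
time: 1.95
position: [0.5299, -0.0717, 0.2311]
ee_rot: [[0.913, 0.408, -0.001], [0.408, -0.913, -0.0], [-0.001, -0.0, -1.0]]
contact_force: [-0.1, 0.0, -0.8]
gripper_width: 0.0853
1.95 [ 0.5299 -0.0717  0.2311] [-0.1  0.  -0.8] 0.0853 [-10.4 -11.   99.8  -0.   91.3  55.5] yaw 24.06
```

View pics/w1.png

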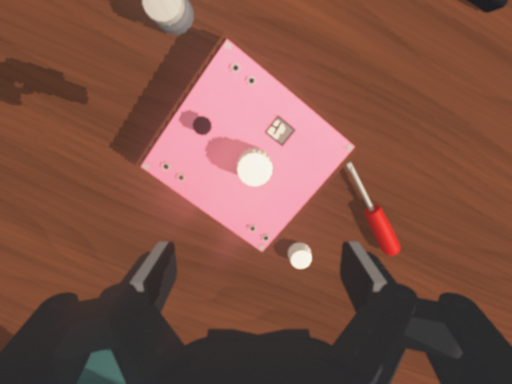

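The view from above shows the panel corners at about (227,40), (354,147), (262,251) and (142,165), the knob top at (255,168), the key at (202,125) and the window at (280,130). I'll take precise measurements and zoom in.

```bash
cat > m1.py <<'E'
from h import *
import sys
n=sys.argv[1]; im=cv2.imread('pics/%s.png'%n); d=np.load('pics/%s.npy'%n,allow_pickle=True).item(); p=d['p']
hsv=cv2.cvtColor(im,cv2.COLOR_BGR2HSV)
m=((hsv[...,0]>150)&(hsv[...,1]>50)&(hsv[...,1]<170)&(hsv[...,2]>110)).astype(np.uint8)*255
m=cv2.morphologyEx(m,cv2.MORPH_OPEN,np.ones((3,3)))
cs,_=cv2.findContours(m,cv2.RETR_EXTERNAL,cv2.CHAIN_APPROX_NONE); c=max(cs,key=cv2.contourArea)
hull=cv2.convexHull(c)
x,y,w,h=cv2.boundingRect(hull)
pm=np.zeros(m.shape,np.uint8); cv2.fillConvexPoly(pm,hull,255); pm=cv2.erode(pm,np.ones((9,9)))
wh=((hsv[...,1]<60)&(hsv[...,2]>200)&(pm>0)).astype(np.uint8)*255
bk=((hsv[...,2]<60)&(pm>0)).astype(np.uint8)*255
out={}
for nm,mm in [('white',wh),('black',bk)]:
    cs,_=cv2.findContours(mm,cv2.RETR_EXTERNAL,cv2.CHAIN_APPROX_NONE)
    for c in sorted(cs,key=cv2.contourArea)[::-1][:3]:
        (u,v),r=cv2.minEnclosingCircle(c); M=cv2.moments(c)
        if M['m00']: print(nm,cv2.contourArea(c),(round(u,1),round(v,1)),round(r,1),'cent',(round(M['m10']/M['m00'],1),round(M['m01']/M['m00'],1)))
for e in np.arange(3,15,0.5):
    q=cv2.approxPolyDP(hull,e,True)
    if len(q)==4: break
Z=[onz(p,u,.052) for u in q[:,0].astype(float)]
for u,z in zip(q[:,0],Z): print(u,z.round(4))
for i in range(4):
    dd=Z[(i+1)%4]-Z[i]; print('edge',np.linalg.norm(dd).round(4),np.degrees(np.arctan2(dd[1],dd[0])).round(2))
print('centre',np.mean(Z,0).round(4))
cr=im[max(y-5,0):y+h+5,x-5:x+w+5]; f=min(780/cr.shape[1],580/cr.shape[0]); save(n+'big',cv2.resize(cr,None,fx=f,fy=f,interpolation=cv2.INTER_CUBIC)); print('crop',x-5,max(y-5,0),f)
E
python3 m1.py w1
```

```text
white 999.5 (254.7, 167.9) 19.0 cent (254.7, 168.2)
white 136.5 (276.1, 129.7) 9.3 cent (276.5, 131.1)
white 60.5 (235.3, 67.5) 4.8 cent (235.4, 67.4)
[222  44] [0.638  0.0171 0.052 ]
[348 141] [ 0.6036 -0.15    0.052 ]
[266 246] [ 0.446  -0.1205  0.052 ]
[144 162] [0.4865 0.053  0.052 ]
edge 0.1707 -101.63
edge 0.1604 169.38
edge 0.1781 76.86
edge 0.1557 -13.31
centre [ 0.5435 -0.0501  0.052 ]
crop 139 39 2.710280373831776
```

View pics/w1big.png

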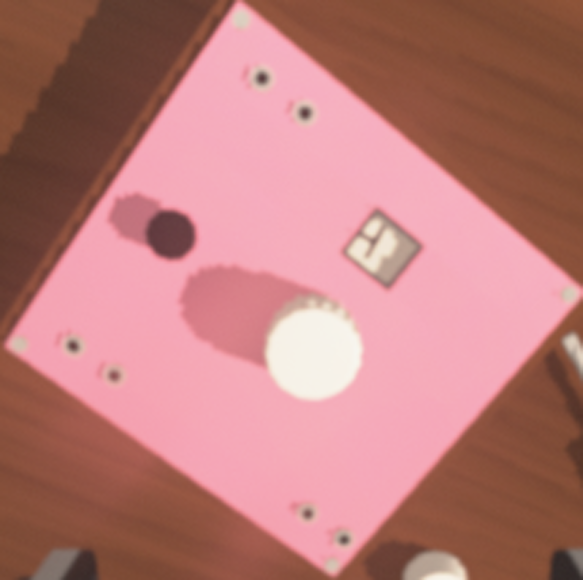

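```bash
cat > m2.py <<'E'
from h import *
import sys
n=sys.argv[1]; im=cv2.imread('pics/%s.png'%n); d=np.load('pics/%s.npy'%n,allow_pickle=True).item(); p=d['p']
if n=='w1':
    k=onz(p,(254.7,167.9),.088); key=onz(p,(201.8,125.3),.070); win=onz(p,(139+382/2.7103,39+249/2.7103),.052)
    print(k,key,win); 
    for a in (key-k,win-k): print(np.linalg.norm(a[:2]),np.degrees(np.arctan2(a[1],a[0])))
E
python3 m2.py w1
cat > rect.py <<'E'
# window patch seen square-on: up = unit +x, right = unit -y ; 0.1 mm... 
from h import *
import sys
n=sys.argv[1]; wx,wy,yaw,z=map(float,sys.argv[2:6]); h=0.03
im=cv2.imread('pics/%s.png'%n); d=np.load('pics/%s.npy'%n,allow_pickle=True).item(); p=d['p']
a=np.radians(yaw); ex=np.array([np.cos(a),np.sin(a),0]); ey=np.array([-np.sin(a),np.cos(a),0])
N=480; mp=np.zeros((N,N,2),np.float32)
for i in range(0,N):
    for j in range(0,N):
        X=np.array([wx,wy,z])+ex*h*(1-2*i/N)+ey*h*(1-2*j/N)
        mp[i,j]=proj(p,X)
save(n+'rect',cv2.remap(im,mp,None,cv2.INTER_CUBIC))
E
```

```text
[ 0.53980887 -0.06375777  0.088     ] [0.5550866  0.00370882 0.07      ] [ 0.58207852 -0.07523836  0.052     ]
0.06917478143506453 77.24062484142576
0.04380100273912513 -15.195169476799201
```

```bash
python3 rect.py w1 0.582 -0.0753 -14.4 0.052
```

```text
(no output)
```

View pics/w1rect.png

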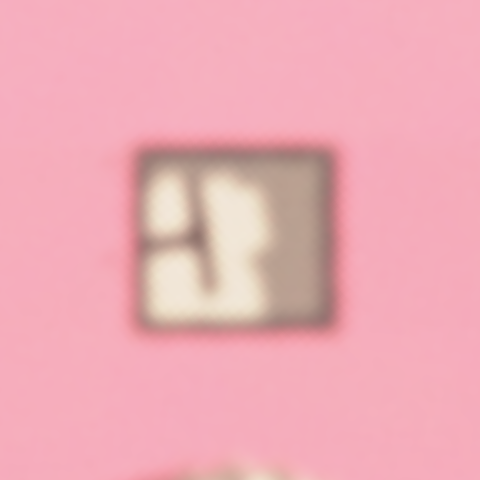

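The window shows the right half of a 4 on its +y side, so 5 is about 54° counter-clockwise of the window. I'll move above the knob and turn the tool back so that the wrist camera ends facing the window after the turn.

```bash

python3 -m jog '[{"dx":0.0105,"dy":-0.0037,"dz":0.015,"turn":0,"fingers":0.45},{"dx":0,"dy":0,"dz":0.02,"turn":-0.09,"fingers":0.45},{"dx":0,"dy":0,"dz":0.02,"turn":-0.1,"fingers":0.45},{"dx":0,"dy":0,"dz":0.005,"turn":-0.09,"fingers":0.45},{"dx":0,"dy":0,"dz":0,"turn":0,"fingers":0.45},{"dx":0,"dy":0,"dz":0,"turn":0,"fingers":0.45}]'; python3 w.py w2; python3 m1.py w2
```

```text
time: 2.5
position: [0.5378, -0.0652, 0.1716]
ee_rot: [[0.768, 0.64, -0.0], [0.64, -0.768, -0.0], [-0.0, 0.0, -1.0]]
contact_force: [-0.5, -0.2, 0.9]
gripper_width: 0.0621
2.5 [ 0.5378 -0.0652  0.1716] [-0.5 -0.2  0.9] 0.0621 [ -9.6  -8.9 103.4  -0.   85.4  40.6] yaw 39.79
white 1360.5 (256.6, 194.1) 22.4 cent (257.1, 195.6)
white 142.5 (292.2, 154.2) 10.3 cent (292.2, 156.2)
white 83.0 (266.7, 69.3) 5.8 cent (266.5, 69.2)
[261  37] [0.6391 0.0156 0.052 ]
[369 193] [ 0.6017 -0.1528  0.052 ]
[240 281] [ 0.4439 -0.1188  0.052 ]
[125 146] [0.4887 0.0542 0.052 ]
edge 0.1726 -102.52
edge 0.1615 167.83
edge 0.1787 75.49
edge 0.1553 -14.37
centre [ 0.5433 -0.0504  0.052 ]
crop 120 32 2.2745098039215685
```

View pics/w2.png

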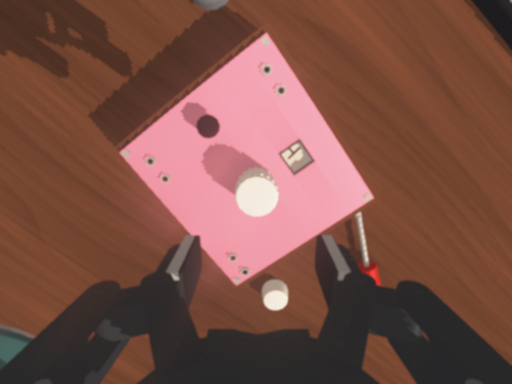

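The knob top is at (257,196), the key at (208,126) and the window at (296,157). I'll triangulate over all the views.

```bash
cat > m3.py <<'E'
from h import *
P={'scene':camera_params('scene'),'side':camera_params('side')}
for n in('w1','w2'): P[n]=np.load('pics/%s.npy'%n,allow_pickle=True).item()['p']
# refine: knob top circle: threshold bright white fit; key dark blob; window: dark frame corners
def blob(n,cx,cy,r,fn):
    im=cv2.imread('pics/%s.png'%n); m=np.zeros(im.shape[:2],np.uint8); cv2.circle(m,(int(cx),int(cy)),r,255,-1)
    mm=(fn(im)&(m>0)).astype(np.uint8)*255
    cs,_=cv2.findContours(mm,cv2.RETR_EXTERNAL,cv2.CHAIN_APPROX_NONE); c=max(cs,key=cv2.contourArea)
    return c
O={'knob':{},'key':{},'win':{}}
for n,k,key,w in [('w1',(255,168),(202,125),(280,131)),('w2',(257,196),(208,126),(296,157))]:
    c=blob(n,*k,30,lambda i:i.min(2)>225); e=cv2.fitEllipse(c); O['knob'][n]=e[0]; print(n,'knob',np.round(e[0]+e[1],1))
    c=blob(n,*key,13,lambda i:i.max(2)<100); e=cv2.fitEllipse(c); O['key'][n]=e[0]; print('key',np.round(e[0]+e[1],1))
    c=blob(n,*w,22,lambda i:(cv2.cvtColor(i,cv2.COLOR_BGR2HSV)[...,1]<75)|(i.max(2)<150)); b=cv2.minAreaRect(c); O['win'][n]=b[0]; print('win',b)
O['knob'].update(scene=(196,217),side=(271,176));O['key'].update(scene=(228,213.5),side=(259,192.5));O['win'].update(scene=(208,245.5),side=(254.5,182.5))
for o,z in (('knob',.088),('key',.070),('win',.052)):
    X,r=tri([ray(P[n],O[o][n]) for n in P]); print(o,'tri4',X.round(4),np.round(r,4), 'w12',tri([ray(P[n],O[o][n]) for n in('w1','w2')])[0].round(4))
    for n in('w1','w2'): print('   plane',n,onz(P[n],O[o][n],z).round(4))
E
python3 m3.py; python3 rect.py w2 0.582 -0.0753 -14.4 0.052
```

```text
w1 knob [254.9 169.2  30.2  32. ]
key [196.9 123.3   4.3  11. ]
win ((279.5487976074219, 130.43902587890625), (21.39580535888672, 20.302589416503906), 38.65980911254883)
w2 knob [272.1 199.5   7.1  21.9]
key [206.3 124.7  16.3  19. ]
win ((296.25, 156.75), (25.69072723388672, 24.179508209228516), 54.46232223510742)
knob tri4 [ 0.5391 -0.0669  0.0866] [0.0059 0.0061 0.0025 0.0101] w12 [ 0.5549 -0.0597  0.1467]
   plane w1 [ 0.5386 -0.0645  0.088 ]
   plane w2 [ 0.5447 -0.0753  0.088 ]
key tri4 [0.5541 0.007  0.0663] [0.0013 0.0017 0.0027 0.0013] w12 [0.562  0.0021 0.1118]
   plane w1 [0.555  0.0091 0.07  ]
   plane w2 [0.5555 0.0056 0.07  ]
win tri4 [ 0.5825 -0.0745  0.0515] [0.001  0.0006 0.0003 0.0002] w12 [ 0.5824 -0.0747  0.0517]
   plane w1 [ 0.5823 -0.0746  0.052 ]
   plane w2 [ 0.5825 -0.0746  0.052 ]
```

View pics/w2rect.png

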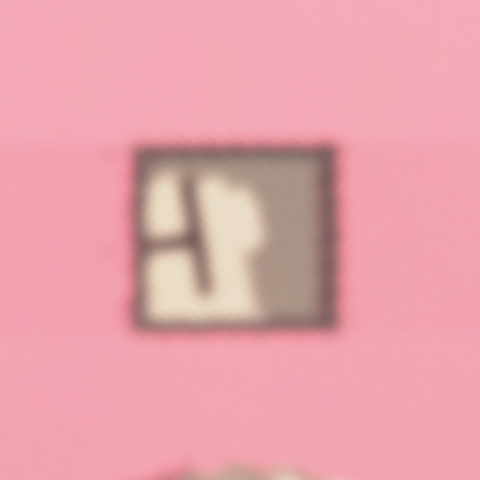

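```bash
python3 - <<'E'
from h import *
P={'scene':camera_params('scene'),'side':camera_params('side')}
for n in('w1','w2'): P[n]=np.load('pics/%s.npy'%n,allow_pickle=True).item()['p']
for n in ('w1','w2'):
  im=cv2.imread('pics/%s.png'%n); h=cv2.cvtColor(im,cv2.COLOR_BGR2HSV)
  for nm,c,r,m in (('knob',(256,168) if n=='w1' else (257,195),26,(h[...,1]<55)&(h[...,2]>150)),('key',(202,125) if n=='w1' else (208,126),12,h[...,2]<110)):
    k=np.zeros(m.shape,np.uint8);cv2.circle(k,c,r,255,-1);mm=((m)&(k>0)).astype(np.uint8)*255
    cs,_=cv2.findContours(mm,cv2.RETR_EXTERNAL,cv2.CHAIN_APPROX_NONE);q=max(cs,key=cv2.contourArea)
    print(n,nm,cv2.boundingRect(q),cv2.fitEllipse(q))
T={'knob':dict(w1=(254.9,169),w2=(257.3,197),scene=(196,217),side=(271,176)),'key':dict(w1=(202,125.3),w2=(208,126),scene=(228,213.5),side=(259,192.5))}
for o,z in (('knob',.088),('key',.07)):
    X,r=tri([ray(P[n],T[o][n]) for n in P]); print(o,X.round(4),np.round(r,4),'w12',tri([ray(P[n],T[o][n]) for n in ('w1','w2')])[0].round(4),[onz(P[n],T[o][n],z)[:2].round(4) for n in P])
im=cv2.imread('pics/w2.png')[100:230,190:330]; save('w2z',cv2.resize(im,None,fx=4,fy=4,interpolation=cv2.INTER_CUBIC))
E
```

```text
w1 knob (237, 150, 36, 37) ((254.75111389160156, 168.5800323486328), (34.27098083496094, 35.999446868896484), 40.02824783325195)
w1 key (194, 118, 15, 15) ((201.1905517578125, 125.0447998046875), (13.980783462524414, 14.843643188476562), 133.62513732910156)
w2 knob (236, 170, 43, 47) ((256.2948913574219, 194.3463592529297), (41.241024017333984, 44.71958923339844), 149.5374298095703)
w2 key (197, 116, 21, 21) ((207.24282836914062, 125.71656799316406), (19.173294067382812, 20.131528854370117), 137.8643798828125)
knob [ 0.5367 -0.0633  0.0855] [0.0034 0.0028 0.0021 0.002 ] w12 [ 0.5387 -0.0643  0.0884] [array([ 0.5357, -0.0612]), array([ 0.5336, -0.0529]), array([ 0.5388, -0.0644]), array([ 0.5384, -0.0643])]
key [0.5544 0.0045 0.0659] [0.0012 0.0013 0.0005 0.0006] w12 [0.5543 0.0044 0.0637] [array([0.5583, 0.0029]), array([0.5517, 0.0117]), array([0.5552, 0.0035]), array([0.5555, 0.0038])]
```

View pics/w2z.png

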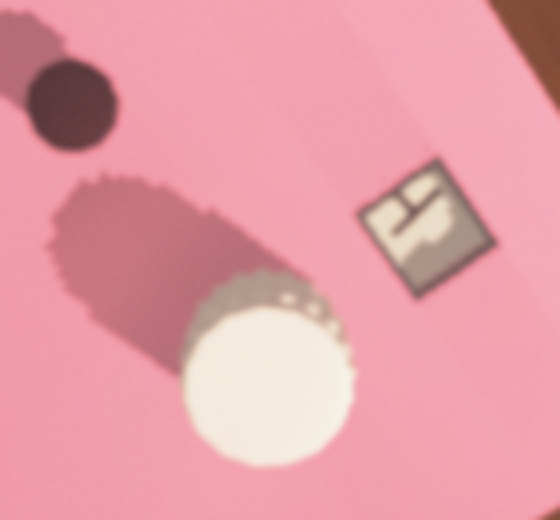

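Knob is at (0.5384,-0.0641) with its top at z=0.088, the key is at (0.5553,0.0037), and the unit yaw is -13.9°. I'll descend and close.

```bash

python3 -m jog '[{"dx":0.0012,"dy":-0.0006,"dz":0.02,"turn":0,"fingers":0.45},{"dx":0,"dy":0,"dz":0.025,"turn":0,"fingers":0.45},{"dx":0,"dy":0,"dz":0.025,"turn":0,"fingers":0.45},{"dx":0,"dy":0,"dz":0.02,"turn":0,"fingers":0.45},{"dx":0,"dy":0,"dz":0.015,"turn":0,"fingers":0.45},{"dx":0,"dy":0,"dz":0.01,"turn":0,"fingers":0.45},{"dx":0,"dy":0,"dz":0,"turn":0,"fingers":0.45},{"dx":0,"dy":0,"dz":0,"turn":0,"fingers":0.45}]' 30; python3 w.py w3; python3 -m jog '[{"dx":0,"dy":0,"dz":0,"turn":0,"fingers":-0.1},{"dx":0,"dy":0,"dz":0,"turn":0,"fingers":-0.2},{"dx":0,"dy":0,"dz":0,"turn":0,"fingers":-0.4},{"dx":0,"dy":0,"dz":0,"turn":0,"fingers":-1},{"dx":0,"dy":0,"dz":0,"turn":0,"fingers":-1},{"dx":0,"dy":0,"dz":0,"turn":0,"fingers":-1}]' 30; python3 w.py w4
```

```text
time: 3.22
position: [0.5389, -0.0631, 0.0571]
ee_rot: [[0.766, 0.642, 0.001], [0.642, -0.766, -0.0], [0.0, 0.0, -1.0]]
contact_force: [0.7, -0.3, 0.7]
gripper_width: 0.0621
3.2167 [ 0.5389 -0.0631  0.0571] [ 0.7 -0.3  0.7] 0.0621 [ -9.4  -4.  110.   -0.   74.   40.7] yaw 39.96
time: 3.77
position: [0.5388, -0.0625, 0.0577]
ee_rot: [[0.766, 0.643, 0.001], [0.643, -0.766, 0.0], [0.001, 0.0, -1.0]]
contact_force: [-5.8, 4.5, 9.2]
gripper_width: 0.0352
3.7667 [ 0.5388 -0.0625  0.0577] [-5.8  4.5  9.2] 0.0352 [ -9.3  -4.  110.    0.   74.   40.6] yaw 40.03
```

View pics/w4.png

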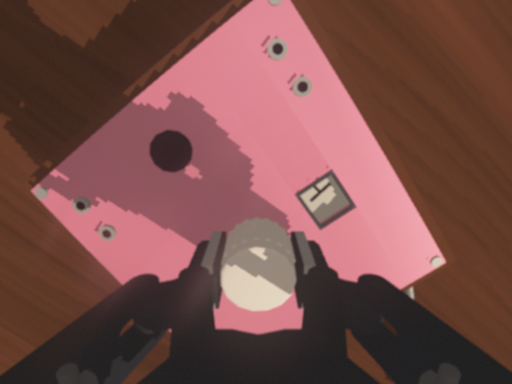

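Gripped: the opening is 35 mm and the side force about 7 N, which I'll ease slightly. Now I turn clockwise.

```bash

python3 -m jog '[{"dx":0,"dy":-0.0005,"dz":-0.0005,"turn":0.05,"fingers":-1},{"dx":0,"dy":0,"dz":0,"turn":0.1,"fingers":-1},{"dx":0,"dy":0,"dz":0,"turn":0.1,"fingers":-1},{"dx":0,"dy":0,"dz":0,"turn":0.1,"fingers":-1},{"dx":0,"dy":0,"dz":0,"turn":0.1,"fingers":-1},{"dx":0,"dy":0,"dz":0,"turn":0.1,"fingers":-1},{"dx":0,"dy":0,"dz":0,"turn":0.1,"fingers":-1},{"dx":0,"dy":0,"dz":0,"turn":0.1,"fingers":-1},{"dx":0,"dy":0,"dz":0,"turn":0.1,"fingers":-1},{"dx":0,"dy":0,"dz":0,"turn":0.05,"fingers":-1},{"dx":0,"dy":0,"dz":0,"turn":0,"fingers":-1},{"dx":0,"dy":0,"dz":0,"turn":0,"fingers":-1}]'; python3 w.py w5;  python3 rect.py w5 0.5825 -0.0746 -13.9 0.047; python3 -c "
import cv2,numpy as np
a=cv2.imread('pics/w5.png');b=cv2.resize(cv2.imread('pics/w5rect.png'),(384,384))[:,:280];cv2.imwrite('pics/w5c.png',np.hstack([a,b]))"
```

```text
time: 4.82
position: [0.5391, -0.0641, 0.0578]
ee_rot: [[0.98, -0.201, 0.003], [-0.201, -0.98, -0.003], [0.003, 0.003, -1.0]]
contact_force: [5.3, -15.1, -2.2]
gripper_width: 0.0351
4.8167 [ 0.5391 -0.0641  0.0578] [  5.3 -15.1  -2.2] 0.0351 [ -9.4  -4.1 110.   -0.2  73.9  92.3] yaw -11.59
```

View pics/w5c.png

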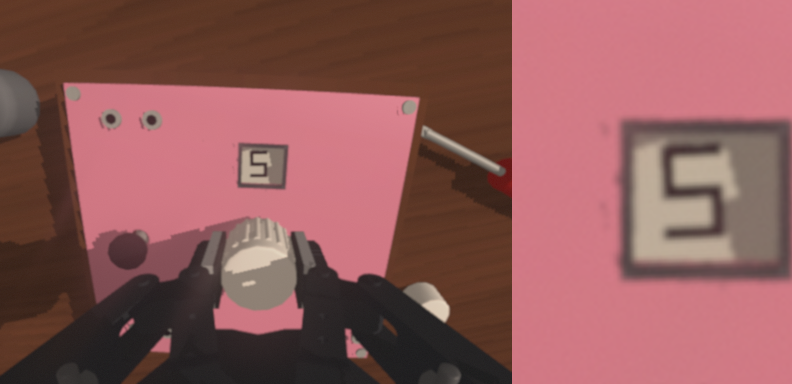

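5 is in the window, about 1.7 mm to the +y side. I'll fine-turn it by 0.037 rad and ease the side force before letting go.

```bash

python3 -m jog '[{"dx":0,"dy":0.0006,"dz":0,"turn":0.037,"fingers":-1},{"dx":0,"dy":0,"dz":0,"turn":0,"fingers":-1},{"dx":0,"dy":0,"dz":0,"turn":0,"fingers":-1}]'; python3 -m jog '[{"dx":0,"dy":0,"dz":0,"turn":0,"fingers":0.25},{"dx":0,"dy":0,"dz":0,"turn":0,"fingers":0.25},{"dx":0,"dy":0,"dz":0,"turn":0,"fingers":0.25},{"dx":0,"dy":0,"dz":0,"turn":0,"fingers":0.25}]'; python3 w.py w6;  python3 rect.py w6 0.5825 -0.0746 -13.9 0.047; python3 -c "
import cv2,numpy as np
a=cv2.imread('pics/w6.png');b=cv2.resize(cv2.imread('pics/w6rect.png'),(384,384))[:,:280];cv2.imwrite('pics/w6c.png',np.hstack([a,b]))"
```

```text
time: 5.12
position: [0.5391, -0.0642, 0.0578]
ee_rot: [[0.972, -0.237, 0.003], [-0.237, -0.972, -0.002], [0.003, 0.002, -1.0]]
contact_force: [6.1, -9.3, -2.3]
gripper_width: 0.0352
time: 5.45
position: [0.5382, -0.0629, 0.057]
ee_rot: [[0.972, -0.236, 0.0], [-0.236, -0.972, 0.0], [0.0, -0.0, -1.0]]
contact_force: [-0.7, 0.7, 0.9]
gripper_width: 0.0534
5.45 [ 0.5382 -0.0629  0.057 ] [-0.7  0.7  0.9] 0.0534 [ -9.4  -4.1 110.1   0.   74.   94.3] yaw -13.65
```

View pics/w6c.png

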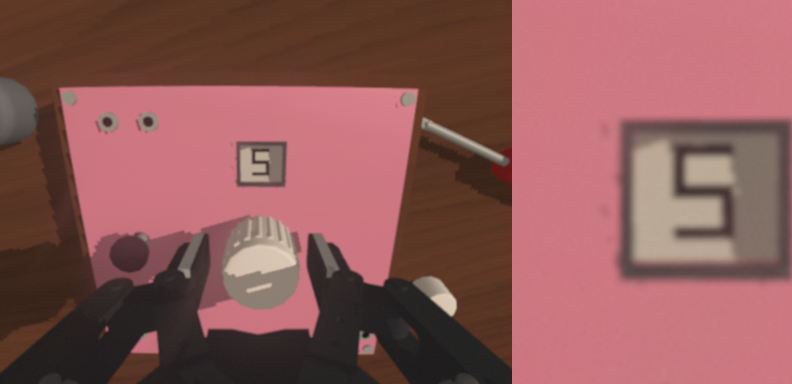

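5 is centred (digit centre within about 0.2 mm of the window's middle). I'll lift, shut the fingers and go above the key.

```bash

python3 -m jog '[{"dx":0,"dy":0,"dz":-0.02,"turn":0,"fingers":0.25},{"dx":0,"dy":0,"dz":-0.025,"turn":0,"fingers":0.25},{"dx":0,"dy":0,"dz":-0.015,"turn":0,"fingers":0.25},{"dx":0.0009,"dy":-0.02,"dz":0,"turn":0,"fingers":-1},{"dx":0,"dy":-0.03,"dz":0,"turn":0,"fingers":-1},{"dx":0,"dy":-0.0188,"dz":0,"turn":0,"fingers":-1},{"dx":0,"dy":0,"dz":0,"turn":0,"fingers":-1},{"dx":0,"dy":0,"dz":0,"turn":0,"fingers":-1},{"dx":0,"dy":0,"dz":0.02,"turn":0,"fingers":-1},{"dx":0,"dy":0,"dz":0.012,"turn":0,"fingers":-1},{"dx":0,"dy":0,"dz":0,"turn":0,"fingers":-1},{"dx":0,"dy":0,"dz":0,"turn":0,"fingers":-1}]' 30; python3 w.py w7;python3 -c "
from h import *
save('side7',grab_frame('side')[140:240,200:330].repeat(4,0).repeat(4,1))"
```

```text
time: 6.5
position: [0.5547, 0.0031, 0.0842]
ee_rot: [[0.972, -0.237, -0.002], [-0.237, -0.972, 0.0], [-0.002, 0.0, -1.0]]
contact_force: [0.4, -0.2, 0.6]
gripper_width: 0.0002
6.5 [0.5547 0.0031 0.0842] [ 0.4 -0.2  0.6] 0.0002 [ -2.3  -3.8 107.1  -0.   76.8 101.4] yaw -13.69
```

View pics/w7.png

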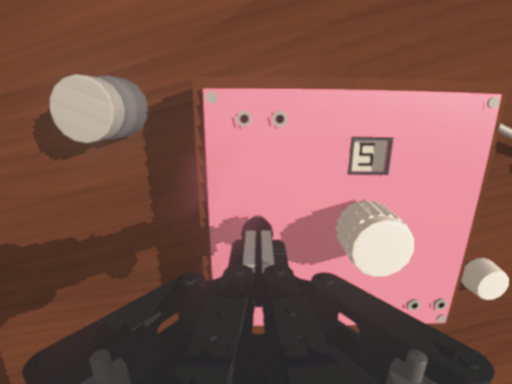

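View pics/side7.png

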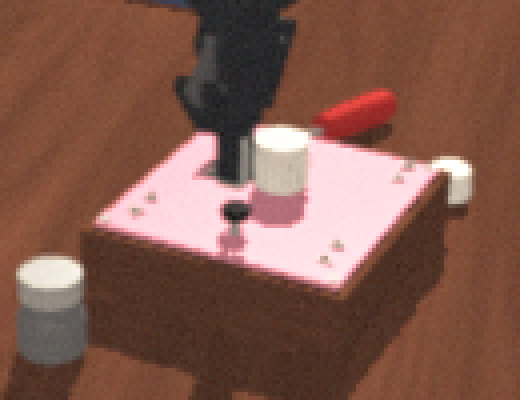

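The shut fingertips are over the key and clear of the knob at (375,240). I'll descend to contact in small steps.

```bash

python3 -m jog '[{"dx":0.0005,"dy":-0.0006,"dz":0.006,"turn":0,"fingers":-1},{"dx":0,"dy":0,"dz":0.004,"turn":0,"fingers":-1},{"dx":0,"dy":0,"dz":0.001,"turn":0,"fingers":-1},{"dx":0,"dy":0,"dz":0.001,"turn":0,"fingers":-1},{"dx":0,"dy":0,"dz":0,"turn":0,"fingers":-1}]' | grep -E 'pos|force'; python3 -m jog '[{"dx":0,"dy":0,"dz":0.001,"turn":0,"fingers":-1},{"dx":0,"dy":0,"dz":0,"turn":0,"fingers":-1}]'| grep -E 'pos|force'; python3 -m jog '[{"dx":0,"dy":0,"dz":0.001,"turn":0,"fingers":-1},{"dx":0,"dy":0,"dz":0,"turn":0,"fingers":-1}]'| grep -E 'pos|force'
```

```text
position: [0.5558, 0.0041, 0.0726]
contact_force: [0.0, -0.1, 0.3]
position: [0.5559, 0.0041, 0.0718]
contact_force: [-0.5, 0.1, 0.7]
position: [0.5558, 0.0041, 0.0707]
contact_force: [0.0, 0.5, -0.1]
```

```bash

python3 -m jog '[{"dx":0,"dy":0,"dz":0.001,"turn":0,"fingers":-1},{"dx":0,"dy":0,"dz":0,"turn":0,"fingers":-1}]' | grep -E 'pos|force'; python3 -m jog '[{"dx":0,"dy":0,"dz":0.001,"turn":0,"fingers":-1},{"dx":0,"dy":0,"dz":0,"turn":0,"fingers":-1}]'| grep -E 'pos|force'
```

```text
position: [0.5559, 0.0041, 0.0698]
contact_force: [-0.7, 0.4, 2.0]
position: [0.556, 0.0041, 0.0689]
contact_force: [-0.4, -0.5, 2.7]
```

Contact at z≈0.070, as expected, with about 3 N of friction.

```bash

python3 -m jog '[{"dx":0,"dy":0,"dz":0.001,"turn":0,"fingers":-1},{"dx":0,"dy":0,"dz":0,"turn":0,"fingers":-1}]' | grep -E 'pos|force'; python3 -m jog '[{"dx":0,"dy":0,"dz":0.0007,"turn":0,"fingers":-1},{"dx":0,"dy":0,"dz":0,"turn":0,"fingers":-1}]'| grep -E 'pos|force'
```

```text
position: [0.556, 0.0041, 0.0679]
contact_force: [-0.3, 0.2, 3.4]
position: [0.556, 0.0041, 0.0674]
contact_force: [-1.4, 0.7, 6.8]
```

```bash

python3 -m jog '[{"dx":0,"dy":0,"dz":0.0005,"turn":0,"fingers":-1},{"dx":0,"dy":0,"dz":0,"turn":0,"fingers":-1}]' | grep -E 'pos|force'; python3 -m jog '[{"dx":0,"dy":0,"dz":0.0005,"turn":0,"fingers":-1},{"dx":0,"dy":0,"dz":0,"turn":0,"fingers":-1}]'| grep -E 'pos|force'
```

```text
position: [0.556, 0.0041, 0.067]
contact_force: [-2.6, -0.1, 7.3]
position: [0.556, 0.0041, 0.0667]
contact_force: [-4.0, 0.1, 9.6]
```

```bash

python3 -m jog '[{"dx":0,"dy":0,"dz":0.0005,"turn":0,"fingers":-1},{"dx":0,"dy":0,"dz":0,"turn":0,"fingers":-1}]' | grep -E 'pos|force'; python3 -m jog '[{"dx":0,"dy":0,"dz":0.0005,"turn":0,"fingers":-1},{"dx":0,"dy":0,"dz":0,"turn":0,"fingers":-1}]'| grep -E 'pos|force'; python3 w.py w8;  python3 rect.py w8 0.5825 -0.0746 -13.9 0.047; python3 -c "
import cv2,numpy as np
a=cv2.imread('pics/w8.png');b=cv2.resize(cv2.imread('pics/w8rect.png'),(384,384))[:,:280];cv2.imwrite('pics/w8c.png',np.hstack([a,b]))"
```

```text
position: [0.556, 0.0041, 0.0663]
contact_force: [-4.5, -0.1, 12.0]
position: [0.5561, 0.0041, 0.066]
contact_force: [-5.6, -0.1, 13.8]
8.6833 [0.5561 0.0041 0.066 ] [-5.6 -0.1 13.8] 0.0005 [ -2.2  -2.7 107.9  -0.   74.8 101.4] yaw -13.65
```

View pics/w8c.png

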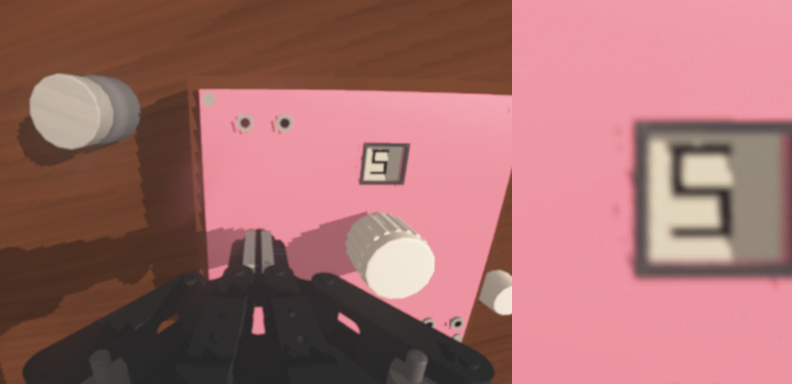

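```bash

python3 -m jog '[{"dx":0,"dy":0,"dz":0.0005,"turn":0,"fingers":-1},{"dx":0,"dy":0,"dz":0,"turn":0,"fingers":-1}]' | grep -E 'pos|force'; python3 -m jog '[{"dx":0,"dy":0,"dz":0.0005,"turn":0,"fingers":-1},{"dx":0,"dy":0,"dz":0,"turn":0,"fingers":-1}]'| grep -E 'pos|force'
```

```text
position: [0.556, 0.0041, 0.0656]
contact_force: [-6.4, 0.4, 14.2]
position: [0.5561, 0.0041, 0.0653]
contact_force: [-7.2, 0.2, 16.7]
```

It is a hard stop: z 0.0653 at 17 N, which puts the key about 2 mm down once the rubber is allowed for. I'll back off and rework the knob, first about 4.6° clockwise.

```bash

python3 -m jog '[{"dx":0,"dy":0,"dz":-0.01,"turn":0,"fingers":-1},{"dx":0,"dy":0,"dz":-0.02,"turn":0,"fingers":-1},{"dx":0,"dy":0,"dz":-0.022,"turn":0,"fingers":-1},{"dx":-0.0007,"dy":0.02,"dz":0,"turn":0,"fingers":0.25},{"dx":0,"dy":0.03,"dz":0,"turn":0,"fingers":0.25},{"dx":0,"dy":0.0201,"dz":0,"turn":0,"fingers":0.25},{"dx":0,"dy":0,"dz":0,"turn":0,"fingers":0.25},{"dx":0,"dy":0,"dz":0.02,"turn":0,"fingers":0.25},{"dx":0,"dy":0,"dz":0.02,"turn":0,"fingers":0.25},{"dx":0,"dy":0,"dz":0.012,"turn":0,"fingers":0.25},{"dx":0,"dy":0,"dz":0.008,"turn":0,"fingers":0.25},{"dx":0,"dy":0,"dz":0,"turn":0,"fingers":0.25}]'; python3 w.py w9
```

```text
time: 10.07
position: [0.538, -0.0635, 0.0545]
ee_rot: [[0.972, -0.236, -0.002], [-0.236, -0.972, 0.0], [-0.002, 0.0, -1.0]]
contact_force: [-0.8, 0.7, 1.0]
gripper_width: 0.053
10.0667 [ 0.538  -0.0635  0.0545] [-0.8  0.7  1. ] 0.053 [ -9.4  -3.8 110.1   0.   73.9  94.2] yaw -13.63
```

View pics/w9.png

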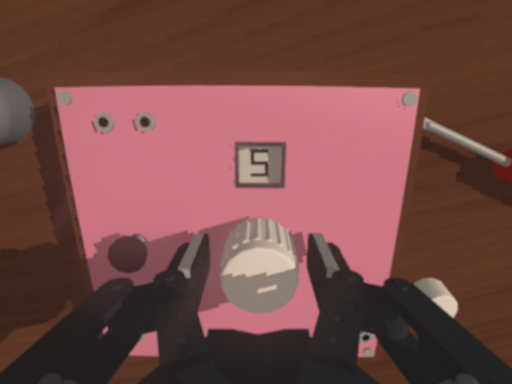

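The fingers straddle the knob symmetrically and 5 is still centred at (260,164). I'll grip and turn 0.08 rad clockwise.

```bash

python3 -m jog '[{"dx":0.0005,"dy":0,"dz":-0.002,"turn":0,"fingers":-0.1},{"dx":0,"dy":0,"dz":0,"turn":0,"fingers":-0.25},{"dx":0,"dy":0,"dz":0,"turn":0,"fingers":-1},{"dx":0,"dy":0,"dz":0,"turn":0,"fingers":-1},{"dx":0,"dy":0,"dz":0,"turn":0,"fingers":-1},{"dx":0,"dy":0,"dz":0,"turn":0.04,"fingers":-1},{"dx":0,"dy":0,"dz":0,"turn":0.04,"fingers":-1},{"dx":0,"dy":0,"dz":0,"turn":0,"fingers":-1},{"dx":0,"dy":0,"dz":0,"turn":0,"fingers":-1}]' 30; python3 -m jog '[{"dx":0,"dy":0,"dz":0,"turn":0,"fingers":0.25},{"dx":0,"dy":0,"dz":0,"turn":0,"fingers":0.25},{"dx":0,"dy":0,"dz":0,"turn":0,"fingers":0.25},{"dx":0,"dy":0,"dz":0,"turn":0,"fingers":0.25}]'; python3 w.py w10;  python3 rect.py w10 0.5825 -0.0746 -13.9 0.047; python3 -c "
import cv2,numpy as np
a=cv2.imread('pics/w10.png');b=cv2.resize(cv2.imread('pics/w10rect.png'),(384,384))[:,:280];cv2.imwrite('pics/w10c.png',np.hstack([a,b]))"
```

```text
time: 10.87
position: [0.5396, -0.0647, 0.0597]
ee_rot: [[0.95, -0.313, 0.001], [-0.313, -0.95, -0.001], [0.002, 0.001, -1.0]]
contact_force: [-3.8, -5.5, 6.7]
gripper_width: 0.0352
time: 11.2
position: [0.5393, -0.0639, 0.0583]
ee_rot: [[0.95, -0.313, 0.0], [-0.313, -0.95, 0.0], [0.0, -0.0, -1.0]]
contact_force: [0.8, 0.8, -0.3]
gripper_width: 0.0535
11.2 [ 0.5393 -0.0639  0.0583] [ 0.8  0.8 -0.3] 0.0535 [ -9.5  -4.  109.9   0.   74.1  98.8] yaw -18.22
```

View pics/w10c.png

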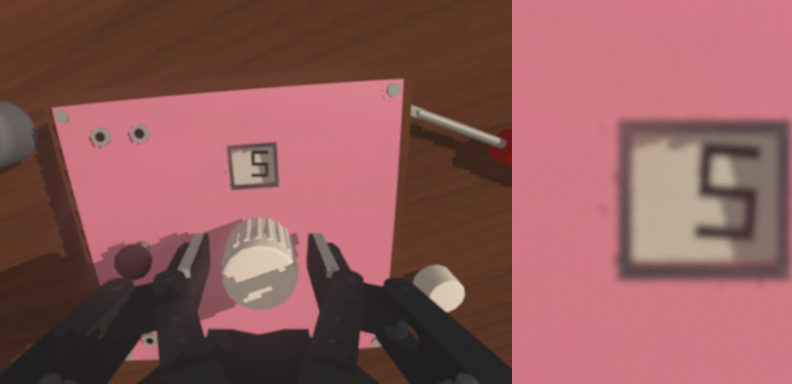

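5 now sits 3.6 mm to the -y side and is still fully in the window. Back to the key.

```bash

python3 -m jog '[{"dx":0,"dy":0,"dz":-0.02,"turn":0,"fingers":0.25},{"dx":0,"dy":0,"dz":-0.025,"turn":0,"fingers":0.25},{"dx":0,"dy":0,"dz":-0.013,"turn":0,"fingers":0.25},{"dx":-0.0054,"dy":-0.02,"dz":0,"turn":0,"fingers":-1},{"dx":0,"dy":-0.03,"dz":0,"turn":0,"fingers":-1},{"dx":0,"dy":-0.0198,"dz":0,"turn":0,"fingers":-1},{"dx":0,"dy":0,"dz":0,"turn":0,"fingers":-1},{"dx":0,"dy":0,"dz":0.015,"turn":0,"fingers":-1},{"dx":0,"dy":0,"dz":0.015,"turn":0,"fingers":-1},{"dx":0,"dy":0,"dz":0.01,"turn":0,"fingers":-1},{"dx":0,"dy":0,"dz":0.004,"turn":0,"fingers":-1},{"dx":0,"dy":0,"dz":0,"turn":0,"fingers":-1}]' 30; python3 -m jog '[{"dx":0,"dy":0,"dz":0.001,"turn":0,"fingers":-1},{"dx":0,"dy":0,"dz":0.001,"turn":0,"fingers":-1},{"dx":0,"dy":0,"dz":0,"turn":0,"fingers":-1}]'| grep -E 'pos|force'; python3 -m jog '[{"dx":0,"dy":0,"dz":0.001,"turn":0,"fingers":-1},{"dx":0,"dy":0,"dz":0,"turn":0,"fingers":-1}]'| grep -E 'pos|force'
```

```text
time: 12.25
position: [0.5553, 0.0038, 0.0711]
ee_rot: [[0.95, -0.313, -0.002], [-0.313, -0.95, 0.0], [-0.002, 0.0, -1.0]]
contact_force: [0.1, 0.1, 0.0]
gripper_width: -0.0001
position: [0.5561, 0.0039, 0.0707]
contact_force: [-0.4, 0.1, -0.2]
position: [0.5559, 0.004, 0.0693]
contact_force: [0.8, -1.0, 0.1]
```

```bash

python3 -m jog '[{"dx":0,"dy":0,"dz":0.001,"turn":0,"fingers":-1},{"dx":0,"dy":0,"dz":0,"turn":0,"fingers":-1}]'| grep -E 'pos|force'; python3 -m jog '[{"dx":0,"dy":0,"dz":0.001,"turn":0,"fingers":-1},{"dx":0,"dy":0,"dz":0,"turn":0,"fingers":-1}]'| grep -E 'pos|force';python3 -m jog '[{"dx":0,"dy":0,"dz":0.0007,"turn":0,"fingers":-1},{"dx":0,"dy":0,"dz":0,"turn":0,"fingers":-1}]'| grep -E 'pos|force'
```

```text
position: [0.5559, 0.004, 0.0681]
contact_force: [0.3, -0.0, 1.2]
position: [0.5559, 0.004, 0.0671]
contact_force: [-0.5, -0.3, 3.0]
position: [0.5559, 0.004, 0.0665]
contact_force: [-0.6, 0.4, 2.2]
```

```bash

python3 -m jog '[{"dx":0,"dy":0,"dz":0.0007,"turn":0,"fingers":-1},{"dx":0,"dy":0,"dz":0,"turn":0,"fingers":-1}]'| grep -E 'pos|force'; python3 -m jog '[{"dx":0,"dy":0,"dz":0.0007,"turn":0,"fingers":-1},{"dx":0,"dy":0,"dz":0,"turn":0,"fingers":-1}]'| grep -E 'pos|force';python3 -m jog '[{"dx":0,"dy":0,"dz":0.0007,"turn":0,"fingers":-1},{"dx":0,"dy":0,"dz":0,"turn":0,"fingers":-1}]'| grep -E 'pos|force'
```

```text
position: [0.5559, 0.004, 0.0657]
contact_force: [0.2, 0.3, 2.6]
position: [0.5559, 0.004, 0.0649]
contact_force: [-0.5, -0.3, 2.2]
position: [0.5559, 0.004, 0.0642]
contact_force: [0.4, 0.3, 2.7]
```

The key is going in at about 3 N, beyond the earlier stop. I'll keep pressing until it is home (top at z=0.060).

```bash

python3 -m jog '[{"dx":0,"dy":0,"dz":0.0007,"turn":0,"fingers":-1},{"dx":0,"dy":0,"dz":0.0007,"turn":0,"fingers":-1},{"dx":0,"dy":0,"dz":0,"turn":0,"fingers":-1}]'| grep -E 'pos|force'; python3 -m jog '[{"dx":0,"dy":0,"dz":0.0007,"turn":0,"fingers":-1},{"dx":0,"dy":0,"dz":0.0007,"turn":0,"fingers":-1},{"dx":0,"dy":0,"dz":0,"turn":0,"fingers":-1}]'| grep -E 'pos|force';python3 -m jog '[{"dx":0,"dy":0,"dz":0.0007,"turn":0,"fingers":-1},{"dx":0,"dy":0,"dz":0.0003,"turn":0,"fingers":-1},{"dx":0,"dy":0,"dz":0,"turn":0,"fingers":-1}]'| grep -E 'pos|force'
```

```text
position: [0.5559, 0.004, 0.0628]
contact_force: [0.8, -0.0, 2.9]
position: [0.5558, 0.004, 0.0614]
contact_force: [1.5, 0.9, 2.5]
position: [0.5559, 0.004, 0.0605]
contact_force: [1.0, -0.2, 2.9]
```

```bash

python3 -m jog '[{"dx":0,"dy":0,"dz":0.0007,"turn":0,"fingers":-1},{"dx":0,"dy":0,"dz":0,"turn":0,"fingers":-1}]'| grep -E 'pos|force'; python3 -m jog '[{"dx":0,"dy":0,"dz":0.0007,"turn":0,"fingers":-1},{"dx":0,"dy":0,"dz":0,"turn":0,"fingers":-1}]'| grep -E 'pos|force';python3 -m jog '[{"dx":0,"dy":0,"dz":0.0006,"turn":0,"fingers":-1},{"dx":0,"dy":0,"dz":0,"turn":0,"fingers":-1}]'| grep -E 'pos|force'
```

```text
position: [0.5559, 0.004, 0.0597]
contact_force: [2.0, -0.9, 3.0]
position: [0.5559, 0.004, 0.0592]
contact_force: [-0.8, 0.2, 6.2]
position: [0.5559, 0.004, 0.0588]
contact_force: [-1.4, 0.9, 8.4]
```

```bash

python3 -m jog '[{"dx":0,"dy":0,"dz":0.0006,"turn":0,"fingers":-1},{"dx":0,"dy":0,"dz":0,"turn":0,"fingers":-1}]'| grep -E 'pos|force'; python3 -m jog '[{"dx":0,"dy":0,"dz":0.0006,"turn":0,"fingers":-1},{"dx":0,"dy":0,"dz":0,"turn":0,"fingers":-1}]'| grep -E 'pos|force';python3 -m jog '[{"dx":0,"dy":0,"dz":0.0005,"turn":0,"fingers":-1},{"dx":0,"dy":0,"dz":0,"turn":0,"fingers":-1}]'| grep -E 'pos|force'
```

```text
position: [0.556, 0.004, 0.0585]
contact_force: [-2.9, -0.0, 10.9]
position: [0.556, 0.004, 0.0581]
contact_force: [-3.5, -0.3, 13.1]
position: [0.556, 0.004, 0.0578]
contact_force: [-5.6, 0.6, 16.5]
```

Firm end stop: 0.0578 plus 2.1 mm of rubber gives 0.0599, which is home. I'll lift off and check.

```bash

python3 -m jog '[{"dx":0,"dy":0,"dz":-0.005,"turn":0,"fingers":-1},{"dx":0,"dy":0,"dz":-0.02,"turn":0,"fingers":-1},{"dx":0,"dy":0,"dz":-0.03,"turn":0,"fingers":-1},{"dx":0,"dy":0.01,"dz":-0.03,"turn":0,"fingers":-1},{"dx":-0.02,"dy":0.01,"dz":-0.03,"turn":0,"fingers":-1},{"dx":-0.02,"dy":0.01,"dz":-0.005,"turn":0,"fingers":-1},{"dx":-0.02,"dy":0.01,"dz":0,"turn":0,"fingers":-1},{"dx":0,"dy":0,"dz":0,"turn":0,"fingers":-1},{"dx":0,"dy":0,"dz":0,"turn":0,"fingers":-1}]'; python3 w.py w11;  python3 rect.py w11 0.5825 -0.0746 -13.9 0.047; python3 -c "
import cv2,numpy as np
from h import *
a=cv2.imread('pics/w11.png');b=cv2.resize(cv2.imread('pics/w11rect.png'),(384,384))[:,:280];cv2.imwrite('pics/w11c.png',np.hstack([a,b]))
save('side11',grab_frame('side')[140:240,200:330].repeat(4,0).repeat(4,1))"
```

```text
time: 16.17
position: [0.4857, -0.0153, 0.1768]
ee_rot: [[0.95, -0.313, 0.0], [-0.313, -0.95, 0.0], [0.0, -0.0, -1.0]]
contact_force: [-0.3, -0.3, -0.0]
gripper_width: 0.0002
16.1667 [ 0.4857 -0.0153  0.1768] [-0.3 -0.3 -0. ] 0.0002 [ -4.8 -16.5 109.3   0.   87.1 103.4] yaw -18.25
```

View pics/w11c.png

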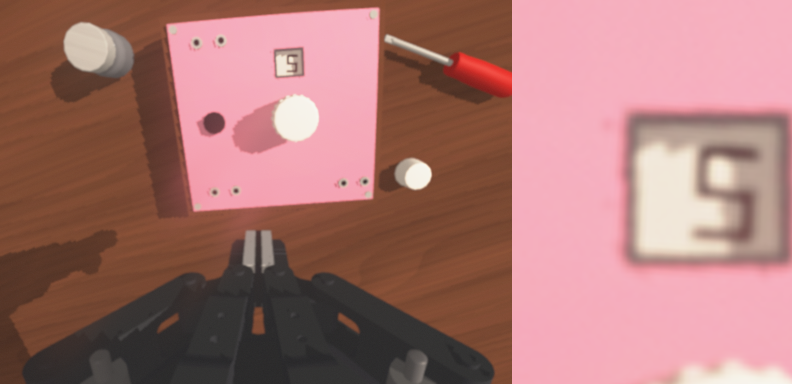

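View pics/side11.png

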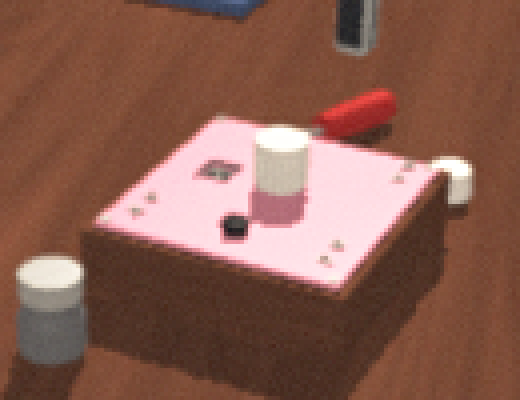

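The 5 is fully in the window, about 3.5 mm to one side as the task allows. The cap sits right on the panel (side view about 235,226, no pin showing), and the jar, screwdriver and spare knob are where they were. The robot is clear, so I'll hand it in.

```bash
python3 -c "
from rig import ticket
print(ticket.finish_job())"
```

```text
the job is handed in; nothing more can be done
None
```

The job is done and handed in: 5 stands in the window and the black key is pushed fully home, with the arm withdrawn and touching nothing. It took about 16 s of the 72 s allowed.

- **Turning:** I turned the knob about 54° clockwise until 5 was centred. The key then stopped hard about 2 mm down at 17 N, so I backed off instead of forcing it. I turned the knob another 0.08 rad (4.6°) clockwise, and the key then slid in at about 3 N to a firm stop. The highest force on the key was about 17 N, under the 25 N limit.
- **Last checks:** The key's top is at z ≈ 0.060, which is 8 mm above the panel as required, and the side view shows the cap resting on the panel. 5 is fully visible but about 3.5 mm to the -y side of the window's middle, within the 5 mm allowed. The jar, screwdriver and spare knob look unmoved in the pictures, and the wrist force was about 0.
- **Disagreements:** The early scene and side views put the knob and key 2–5 mm away from the wrist-camera fixes and 3–4 mm too low. I used the wrist fixes, and touching the key at z ≈ 0.070 agreed with the height given in the task.

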